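Put the matches away and click the keeper's slide lid shut

ROBOT

A 6-joint arm with a two-finger parallel gripper is mounted at the origin on a cart in front of the work surface, level with it; the furniture and walls round the work are solid. World frame = base frame: x ahead of the robot, y to its left, z up, the work surface at z = 0. Lengths are in m, angles in rad, forces in N, time in s.
With the tool pointing down it reaches from about 0.425 to 0.95 m from the base axis. Payload 14.7 kg.
Tool frame: the origin (TCP) lies midway between the tips of the shut fingers; the grasp point (between the pads) lies 19 mm behind it; z points along the fingers, y is the line along which they close (so a half turn about z gives the same grasp; the last joint's range is limited). The gripper opens to 85 mm and grips with 20 to 120 N. Pads are 22 mm wide; open, the fingers measure 114 mm over their backs; the gripper's body (76 mm by 85 mm) begins 54 mm behind the grasp point. The pads swing forward as they close: fully open they stand 13 mm farther back than shut.
Start: joints at [1.057, 0.48, 1.596, -0, 1.065, -0.047], TCP at [0.292, 0.58, 0.231] pointing down, gripper open.
Joint ranges: [-2.75, 2.75], [-0.82, 2.05], [0.23, 2.67], [-1.56, 4.7], [0.09, 2.69], [-2.92, 2.92]. Speed limits (rad/s): [1.89, 1.89, 2.39, 3.01, 3.01, 3.01].

INTERFACE

Orientations are given as a unit quaternion [w, x, y, z].
In Python, from rig import env, optics gives the robot as it stands.
- The arm moves only by the tool step_arm, never from a script. Its argument "steps" is a list of rows, each an object of numbers: "dx", "dy", "dz": the shift along the tool's x, y, z in m; "ax", "ay", "az": the turn, a rotation vector about the tool's x, y, z in degrees. In form: [{"dx": .., "dy": .., "dz": .., "ax": .., "ay": .., "az": ..}, ...]. A call has 1 to 5 rows; each row shifts and turns the commanded pose from where the row before left it, along the tool's axes as they then stand; what a row does not reach is not made up. A row lasts 1/8 s, in which the tool goes at most 62.5 mm and 10.7 degrees, less where a joint would pass 70% of its speed; a pose out of reach is approached as far as the arm can. A call with a gripper value outside its range is refused whole. "claw" is the closure in counts, from 0 (fully open) to 255 (shut), set as the call begins (left out, the last holds). The fingers move at their own pace and stop on an object; "grip_force" is the grip in N (left out, the last holds). Time passes only in rows, so rows that do not move let the fingers close. It gives the time, the measured TCP pose, the force, the opening and the grip force at its end, in the units of the state.
- env.state(): the state, without advancing time (a new reading comes with each control period).
- optics.grab_frame(name): name is "side" or "top" or "wrist"; returns the picture (384x512x3 uint8, red, green, blue); there is no depth.
- optics.get_calibration(name): a dict with "camera_matrix" (3x3 intrinsics, pixels), "T" (4x4, takes a point from camera to world coordinates). Camera axes: x right, y down, z forward; pixel columns grow to the right and rows downward; lengths in m; the calibration is good to about 2 mm. A picture is of the moment at which its call begins: read the wrist's pose just before it. get_calibration takes no time and is no camera call; for the wrist camera it gives the pose at the moment of the call.
- env.sign_off(): hands the job in; it is judged then, once.
The state is a dict: "time_s": time; "joints": joint angles; "qvel": joint speeds; "effort": joint torques, N m; "tool_pos": TCP position; "eef_rot": TCP orientation; "ft_force": force on the tool from outside, world axes, zero at the start; "torque": the same for the moment, N m; "width": finger opening in m; "gripper_force": force on a finger pad.
Only numpy, scipy, OpenCV 4.12 (cv2) and the standard library are available. Lean on these libraries where they do the work, as an engineer would, in place of code of your own. Each camera call takes 0.05 s, during which the arm holds its last target. There are 200 camera calls.

TASK

Put the red match box flat into the open end of the green match keeper, then slide the keeper's wooden lid along its rails until its orange tongue clicks over the catch and the lid stays shut by itself. Push gently: do not ram the lid hard against the end stop, and leave the jars and the tin where they stand.

Things in the scene. Friction and masses are not known exactly. Their poses are not given: they have to be found in the camera images.
- keeper: green fixed box 282 x 127 x 43 mm. Origin on its underside; x = closing direction of the lid, z up; spans x -146 to +136, y +-63.5. Two rails along x: the lid lies at z 32 to 38 in a channel 115 mm wide, under lips (z 39 to 43) with 104 mm between them. x -146 to -32 is solid up to z 32; the end wall at x +130 to +136 is 43 mm high
- chamber (a point): middle of the floor of the keeper's chamber, which is open at the top where the lid does not cover it: keeper x -32 to +80, y +-52, floor z 6, walls up to z 32; this point is keeper (24, 0, 6)
- latch_end (a point): deck at the keeper's +x end, keeper (94.5, 0, 32), mean place of the black catch: 3.5 mm ridge, end stops, two orange spring plungers. It is screwed on in slots up to 8 mm off this mean along x: unmeasured, feel for it. The plungers meet the lid 24 mm before the click, 2.5 N rising to 6 N, and push an unclicked lid back out. The hard stop is 2 mm beyond the click
- lid: wooden slide lid loose in the rails, 142 (x) x 112 (y) x 6 mm, about 0.15 kg. Origin: centre of its underside; x = closing direction, z up. It starts 100 to 110 mm open, so the +x 76 mm or more of the chamber is open. Springy orange tongue amid its leading edge (x +71) rides over the ridge and drops behind it. Clicked home, origin at keeper x +29 +-8, by the catch's setting
- push_bar (a point): middle of the back face of the wooden bar across the lid's trailing end, lid (-67, 0, 16). The bar is 10 (x) x 60 (y) mm, from the lid's top (lid z 6) to lid z 26. Push its back face along keeper x or pinch it. At slow speed the push rises from 6 to 10-20 N while the tongue climbs the ridge (some 4 mm), then drops by 5 N or more over 1 to 2 mm as it clicks, and rises again steeply at the hard stop
- matches: red match box, 62 (x) x 45 (y) x 16 mm, origin at the centre of its underside, lies flat; about 0.03 kg
- jam_jar: jam jar with a red lid, 66 mm in diameter, 90 mm high, bystander; origin under its centre
- spice_jar: spice jar with a dark lid, 41 mm in diameter, 105 mm high, bystander; origin under its centre
- tin: small green and gold tin, 57 mm in diameter, 72 mm high, bystander; origin under its centre
Things that resemble listed ones, but are neither listed nor needed, are in the scene too. Several things have the shape of the matches; the one meant has the colours described above.

How it is judged:
By the outcome, as a careful person would: the job done as asked, in the order asked, and still so for the second after the job is handed in, with the robot touching nothing.
It also fails if it takes over 64 s, if anything falls off the work surface, if the arm or the gripper's body presses on something with over 40 N, if the wrist force passes 120 N, or if a joint passes its speed limit or range.

## Working session

There is one attempt and no reset: what is moved stays moved. The work goes in short steps, Python scripts to look and compute and a tool call to move; the robot and the scene stay as the last step left them, time stands still between calls to the robot, and variables do not carry over. Pictures are saved under pics/ and viewed, at most 13 in all, crops included, and the job is handed in when it is done.

Besides the shell and the picture viewer there is one more tool, called after ">>>" as name([rows], argument=value, ...), one row to a line, values as JSON. step_arm: Moves the arm, as the interface text tells. Its arguments: {"type":"object","properties":{"steps":{"type":"array"},"claw":{"type":"number"},"grip_force":{"type":"number"}},"required":["steps"]}

```bash
mkdir -p pics; ls; python3 - <<'E'
from rig import env, optics
import cv2,json,numpy as np
s=env.state(); print({k:np.round(v,3).tolist() for k,v in s.items()})
for n in("side","top"):
    im=optics.grab_frame(n); cv2.imwrite(f"pics/{n}0.png",im[:,:,::-1])
    c=optics.get_calibration(n); print(n,np.round(c["camera_matrix"],1).tolist(),np.round(c["T"],3).tolist())
E
```

```text
pics
{'time_s': 0.0, 'joints': [1.057, 0.481, 1.597, 0.0, 1.065, -0.047], 'qvel': [-0.001, 0.001, -0.001, -0.001, 0.0, -0.001], 'effort': [-0.006, -95.061, -43.021, -0.001, 0.012, 0.0], 'tool_pos': [0.292, 0.58, 0.231], 'eef_rot': [-0.0, 0.231, 0.973, -0.001], 'ft_force': [1.747, 0.202, 1.221], 'torque': [0.012, 0.003, -0.027], 'gripper_force': 0.0, 'width': 0.086}
side [[407.2, 0.0, 259.4], [0.0, 407.2, 188.2], [0.0, 0.0, 1.0]] [[0.916, -0.204, 0.346, 0.089], [-0.402, -0.481, 0.779, -0.72], [0.007, -0.853, -0.522, 0.669], [0.0, 0.0, 0.0, 1.0]]
top [[437.5, 0.0, 254.8], [0.0, 437.5, 187.7], [0.0, 0.0, 1.0]] [[0.017, -0.99, 0.14, 0.335], [-1.0, -0.017, 0.006, 0.159], [-0.004, -0.14, -0.99, 1.11], [0.0, 0.0, 0.0, 1.0]]
```

View pics/top0.png

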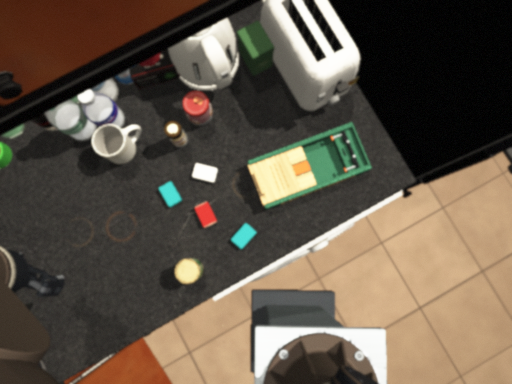

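View pics/side0.png

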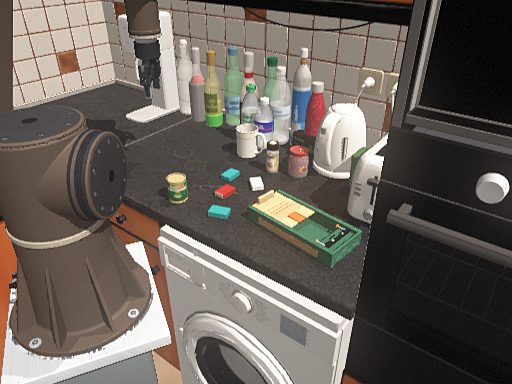

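The top view shows the red box at about (206,214), the keeper with corners near (249,162), (356,124), (370,162) and (264,207), and the lid at its left with the catch at about (345,150). The tin is at (188,270), the spice jar at (176,133) and the jam jar at (197,107).

```bash
cat >h.py <<'E'
from rig import env, optics
import cv2,numpy as np
def ray(cal,uv,z):
    K,T=np.array(cal["camera_matrix"]),np.array(cal["T"])
    d=T[:3,:3]@np.linalg.inv(K)@[uv[0],uv[1],1.]; o=T[:3,3]
    return (o+d*(z-o[2])/d[2])
def proj(cal,p):
    K,T=np.array(cal["camera_matrix"]),np.array(cal["T"])
    q=K@(T[:3,:3].T@(np.array(p)-T[:3,3])); return q[:2]/q[2]
def mask(rgb,lo,hi):
    return cv2.inRange(cv2.cvtColor(rgb,cv2.COLOR_RGB2HSV),np.array(lo),np.array(hi))
def blobs(m,amin):
    cs,_=cv2.findContours(m,cv2.RETR_EXTERNAL,cv2.CHAIN_APPROX_NONE)
    return [c for c in cs if cv2.contourArea(c)>amin]
def rect_on_plane(cal,c,z):
    P=np.array([ray(cal,p,z)[:2] for p in c[:,0,:]],np.float32)
    (cx,cy),_,_=r=cv2.minAreaRect(P*1000); return r
E
python3 - <<'E'
from h import *
im=cv2.imread("pics/top0.png")[:,:,::-1].copy(); cal=optics.get_calibration("top")
red=mask(im,(0,120,80),(8,255,255))|mask(im,(172,120,80),(180,255,255))
for c in blobs(red,60):
    M=c[:,0].mean(0)
    if M[1]<320: print("red",M,cv2.contourArea(c),rect_on_plane(cal,c,.016))
g=mask(im,(50,70,30),(90,255,255))
g[:, :235]=0; g[:115]=0
w=mask(im,(10,50,140),(32,255,255)); w[:,:235]=0; w[220:]=0; w[:125]=0;w[:,330:]=0
for n,m,z in(("green",g,.043),("wood",w,.038),("both",cv2.morphologyEx(g|w,cv2.MORPH_CLOSE,np.ones((5,5))),.043)):
    for c in blobs(m,150): print(n,c[:,0].min(0),c[:,0].max(0),rect_on_plane(cal,c,z), [np.round(ray(cal,p,z),3).tolist() for p in cv2.approxPolyDP(c,8,True)[:,0]])
o=mask(im,(5,150,150),(16,255,255)); o[:,:235]=0;o[:125]=0;o[220:]=0
for c in blobs(o,20): print("orange",c[:,0].mean(0),ray(cal,c[:,0].mean(0),.04))
for n,uv,z in(("jam",(197,101),.09),("spice",(174,128),.105),("tin",(188,271),.072)):print(n,ray(cal,uv,z))
E
```

```text
red [205.10606061 213.98484848] 341.0 ((422.1083679199219, 289.1658630371094), (56.6866569519043, 41.324859619140625), 28.125226974487305)
red [195.23287671 103.31506849] 533.5 ((709.5667724609375, 324.49810791015625), (70.20564270019531, 66.80001831054688), 45.63382339477539)
red [102.45405405  38.04864865] 416.0 ((893.2523803710938, 577.4827880859375), (85.43052673339844, 113.91642761230469), 29.351560592651367)
red [132.31578947  11.72631579] 88.5 ((962.1317749023438, 505.06256103515625), (31.600250244140625, 62.4890022277832), 0.8778741955757141)
green [235 222] [256 249] ((369.15411376953125, 191.93585205078125), (42.03301239013672, 62.119659423828125), 49.65769577026367) [[0.402, 0.186, 0.043], [0.377, 0.212, 0.043], [0.336, 0.201, 0.043], [0.373, 0.161, 0.043]]
green [248 122] [371 208] ((547.285400390625, 31.786026000976562), (132.0256805419922, 283.3661193847656), 22.00687026977539) [[0.658, -0.076, 0.043], [0.556, 0.184, 0.043], [0.599, 0.055, 0.043], [0.493, 0.018, 0.043], [0.437, 0.14, 0.043], [0.541, -0.121, 0.043]]
wood [248 146] [316 204] ((522.1808471679688, 99.32359313964844), (108.68240356445312, 146.45042419433594), 21.90177345275879) [[0.595, 0.052, 0.038], [0.547, 0.184, 0.038], [0.447, 0.147, 0.038], [0.502, 0.014, 0.038]]
both [235 222] [256 249] ((369.15411376953125, 191.93585205078125), (42.03301239013672, 62.119659423828125), 49.65769577026367) [[0.402, 0.186, 0.043], [0.377, 0.212, 0.043], [0.336, 0.201, 0.043], [0.373, 0.161, 0.043]]
both [248 122] [371 208] ((546.5701293945312, 33.55564880371094), (132.0256805419922, 287.1835021972656), 22.00687026977539) [[0.658, -0.076, 0.043], [0.556, 0.184, 0.043], [0.437, 0.14, 0.043], [0.541, -0.121, 0.043]]
jam [0.68989147 0.30935638 0.09      ]
spice [0.61738721 0.35924682 0.105     ]
tin [0.28345658 0.31818561 0.072     ]
```

```bash
cat >>h.py <<'E'
from scipy.spatial.transform import Rotation as R
def Rt(s): 
    q=s["eef_rot"]; return R.from_quat([q[1],q[2],q[3],q[0]])
def go(target,yaw=None):
    "print shift in tool axes (mm) to target, then the turn (deg) that points the tool straight down, tool y at yaw"
    s=env.state(); r=Rt(s); d=r.inv().apply(np.array(target)-s["tool_pos"])
    print("shift mm",np.round(d*1000,1),"dist",round(1000*np.linalg.norm(d)))
    if yaw is not None:
        a=np.radians(yaw); y=np.array([np.cos(a),np.sin(a),0]); z=np.array([0,0,-1.]); x=np.cross(y,z)
        print("turn deg",np.round(np.degrees((r.inv()*R.from_matrix(np.c_[x,y,z])).as_rotvec()),1))
E
python3 -c "
from h import *
go([.422,.289,.15],118)"
```

```text
shift mm [-246.8 -201.6   80.9] dist 329
turn deg [ -0.1  -0.  -54.7]
```

>>> step_arm([
  {"dx":-0.041,"dy":-0.0335,"dz":0.0135},
  {"dx":-0.041,"dy":-0.0335,"dz":0.0135},
  {"dx":-0.041,"dy":-0.0335,"dz":0.0135},
  {"dx":-0.041,"dy":-0.0335,"dz":0.0135},
  {"dx":-0.041,"dy":-0.0335,"dz":0.0135},
], claw=0, grip_force=25)

```text
validation failed for argument at $.st...
```

>>> step_arm([
  {"dx":-0.041,"dy":-0.0335,"dz":0.0135},
  {"az":-10.5},
  {"az":-10.5},
  {"az":-10.5},
  {"az":-10.5},
])

```text
validation failed for argument at $.st...
```

>>> step_arm([
  {"az":-10.5},
  {"az":-2.2},
  {},
])

```text
validation failed for argument at $.st...
```

```bash
python3 - <<'E'
from h import *
cal=optics.get_calibration("wrist"); im=optics.grab_frame("wrist"); cv2.imwrite("pics/w1.png",im[:,:,::-1])
s=env.state(); print(s["time_s"],s["tool_pos"],s["ft_force"],s["joints"])
red=mask(im,(0,120,60),(8,255,255))|mask(im,(172,120,60),(180,255,255))
for c in blobs(red,500): print(c[:,0].min(0),c[:,0].max(0),rect_on_plane(cal,c,.016))
go([.422,.289,.15],118)
E
```

```text
0.15 [0.29234387 0.58018369 0.23082353] [-0.07953903  0.02317246  0.26418621] [ 1.05739066e+00  4.80665080e-01  1.59675869e+00  4.04548145e-06
  1.06508984e+00 -4.65837345e-02]
shift mm [-246.8 -201.6   81. ] dist 329
turn deg [ -0.   -0.  -54.7]
```

View pics/w1.png

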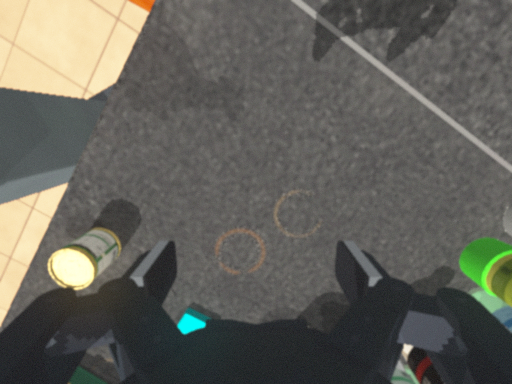

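The arm has not moved: all three calls were refused, so I took this wrist picture at the start pose (fingers at the bottom, tin at about (75,265)). The rows probably need all six numbers, so I'll send them in full.

>>> step_arm([
  {"dx":-0.041,"dy":-0.0335,"dz":0.0135,"ax":0,"ay":0,"az":0},
  {"dx":-0.041,"dy":-0.0335,"dz":0.0135,"ax":0,"ay":0,"az":0},
  {"dx":-0.041,"dy":-0.0335,"dz":0.0135,"ax":0,"ay":0,"az":0},
  {"dx":-0.041,"dy":-0.0335,"dz":0.0135,"ax":0,"ay":0,"az":0},
  {"dx":-0.041,"dy":-0.0335,"dz":0.0135,"ax":0,"ay":0,"az":0},
], claw=0, grip_force=25)

```text
time_s: 0.78
tool_pos: [0.4006, 0.3371, 0.1634]
eef_rot: [0.0, 0.231, 0.973, 0.0]
ft_force: [1.5, -0.1, 0.2]
width: 0.0856
gripper_force: 0.0
```

>>> step_arm([
  {"dx":-0.041,"dy":-0.0335,"dz":0.0135,"ax":0,"ay":0,"az":0},
  {"dx":0,"dy":0,"dz":0,"ax":0,"ay":0,"az":-10.5},
  {"dx":0,"dy":0,"dz":0,"ax":0,"ay":0,"az":-10.5},
  {"dx":0,"dy":0,"dz":0,"ax":0,"ay":0,"az":-10.5},
  {"dx":0,"dy":0,"dz":0,"ax":0,"ay":0,"az":-10.5},
])

```text
time_s: 1.4
tool_pos: [0.4217, 0.2901, 0.1502]
eef_rot: [-0.0, -0.136, 0.991, -0.0]
ft_force: [-0.6, 0.3, 0.0]
width: 0.0855
gripper_force: 0.0
```

>>> step_arm([
  {"dx":0,"dy":0,"dz":0,"ax":0,"ay":0,"az":-10.5},
  {"dx":0,"dy":0,"dz":0,"ax":0,"ay":0,"az":-2.2},
  {"dx":0,"dy":0,"dz":0,"ax":0,"ay":0,"az":0},
])

```text
time_s: 1.78
tool_pos: [0.4216, 0.2902, 0.1502]
eef_rot: [-0.0, -0.241, 0.97, -0.0]
ft_force: [-0.2, -0.0, -0.1]
width: 0.0854
gripper_force: 0.0
```

```bash
python3 - <<'E'
from h import *
cal=optics.get_calibration("wrist"); im=optics.grab_frame("wrist"); cv2.imwrite("pics/w2.png",im[:,:,::-1])
s=env.state(); print(s["time_s"],s["tool_pos"],s["ft_force"],s["joints"])
red=mask(im,(0,120,60),(8,255,255))|mask(im,(172,120,60),(180,255,255))
for c in blobs(red,500): print(c[:,0].min(0),c[:,0].max(0),rect_on_plane(cal,c,.016))
go([.422,.289,.15],118)
E
```

```text
1.825 [0.42164569 0.29022863 0.15021208] [-0.6839839   0.67327153 -0.38713106] [ 5.43624169e-01  3.95803272e-01  1.99143782e+00 -1.28801397e-05
  7.54561111e-01 -1.51395431e+00]
[236 165] [272 214] ((423.94036865234375, 289.379638671875), (54.12440490722656, 38.1590461730957), 27.087717056274414)
shift mm [ 0.3 -1.3  0.2] dist 1
turn deg [-0.  -0.  -0.1]
```

View pics/w2.png

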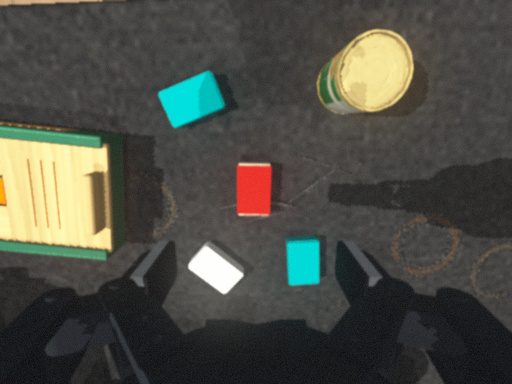

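The wrist view shows the red box at about (254,190), aligned with the fingers. It lands at (0.424, 0.289), which agrees with the top view, so I'm descending.

>>> step_arm([
  {"dx":-0.001,"dy":-0.001,"dz":0.05,"ax":0,"ay":0,"az":0},
  {"dx":0,"dy":0,"dz":0.05,"ax":0,"ay":0,"az":0},
  {"dx":0,"dy":0,"dz":0.03,"ax":0,"ay":0,"az":0},
  {"dx":0,"dy":0,"dz":0.017,"ax":0,"ay":0,"az":0},
  {"dx":0,"dy":0,"dz":0,"ax":0,"ay":0,"az":0},
])

```text
time_s: 2.45
tool_pos: [0.4227, 0.2896, 0.0027]
eef_rot: [-0.001, -0.241, 0.97, -0.0]
ft_force: [-0.3, 0.3, 1.2]
width: 0.0853
gripper_force: 0.0
```

>>> step_arm([
  {"dx":0,"dy":0,"dz":0,"ax":0,"ay":0,"az":0},
  {"dx":0,"dy":0,"dz":0,"ax":0,"ay":0,"az":0},
  {"dx":0,"dy":0,"dz":0,"ax":0,"ay":0,"az":0},
  {"dx":0,"dy":0,"dz":0,"ax":0,"ay":0,"az":0},
  {"dx":0,"dy":0,"dz":0,"ax":0,"ay":0,"az":0},
], claw=180, grip_force=25)

```text
time_s: 3.08
tool_pos: [0.4236, 0.2902, 0.0042]
eef_rot: [0.001, -0.241, 0.97, 0.0]
ft_force: [-1.2, -1.6, 11.3]
width: 0.0356
gripper_force: 24.8
```

>>> step_arm([
  {"dx":0,"dy":0,"dz":-0.01,"ax":0,"ay":0,"az":0},
  {"dx":0,"dy":0,"dz":-0.04,"ax":0,"ay":0,"az":0},
  {"dx":0,"dy":0,"dz":-0.05,"ax":0,"ay":0,"az":0},
  {"dx":0,"dy":0,"dz":-0.05,"ax":0,"ay":0,"az":0},
  {"dx":0,"dy":0,"dz":0,"ax":0,"ay":0,"az":0},
])

```text
time_s: 3.7
tool_pos: [0.425, 0.291, 0.1576]
eef_rot: [0.003, -0.242, 0.97, 0.001]
ft_force: [-0.1, 0.1, -0.8]
width: 0.0356
gripper_force: 25.9
```

```bash
python3 - <<'E'
from h import *
a=optics.grab_frame("wrist"); b=optics.grab_frame("side"); cv2.imwrite("pics/m3.png",cv2.resize(np.hstack([a[150:],cv2.resize(b[120:276,150:406],None,fx=1.5,fy=1.5)]),None,fx=.88,fy=.88)[:,:,::-1])
s=env.state(); print(s["time_s"],s["tool_pos"],s["ft_force"],s["width"],s["gripper_force"])
go([.548+.038*.375,.028-.038*.927,.15],22)
E
```

```text
3.8 [0.42320531 0.28991389 0.15423156] [-0.43565072 -0.67101601 -1.59032896] 0.03519528216000627 25.896100401878357
shift mm [  16.5 -327.7    4.2] dist 328
turn deg [ 0.1  0.1 96. ]
```

View pics/m3.png

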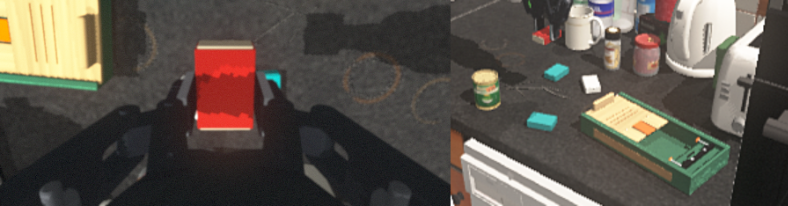

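The box is held level between the fingers, at about (225,85) in the left half, and the keeper looks unchanged on the right. Next I carry it over the chamber.

>>> step_arm([
  {"dx":0.0027,"dy":-0.0545,"dz":0,"ax":0,"ay":0,"az":0},
  {"dx":0.0027,"dy":-0.0545,"dz":0,"ax":0,"ay":0,"az":0},
  {"dx":0.0027,"dy":-0.0545,"dz":0,"ax":0,"ay":0,"az":0},
  {"dx":0.0027,"dy":-0.0545,"dz":0,"ax":0,"ay":0,"az":0},
  {"dx":0.0027,"dy":-0.0545,"dz":0,"ax":0,"ay":0,"az":0},
])

```text
time_s: 4.42
tool_pos: [0.5385, 0.041, 0.1521]
eef_rot: [-0.001, -0.241, 0.97, 0.0]
ft_force: [0.1, 0.1, -0.1]
width: 0.0353
gripper_force: 25.9
```

>>> step_arm([
  {"dx":0.0027,"dy":-0.0545,"dz":0,"ax":0,"ay":0,"az":0},
  {"dx":0,"dy":0,"dz":0,"ax":0,"ay":0,"az":10.5},
  {"dx":0,"dy":0,"dz":0,"ax":0,"ay":0,"az":10.5},
  {"dx":0,"dy":0,"dz":0,"ax":0,"ay":0,"az":10.5},
  {"dx":0,"dy":0,"dz":0,"ax":0,"ay":0,"az":10.5},
])

```text
time_s: 5.05
tool_pos: [0.561, -0.0066, 0.1519]
eef_rot: [-0.001, 0.125, 0.992, -0.0]
ft_force: [0.1, -0.0, 0.5]
width: 0.0351
gripper_force: 25.9
```

>>> step_arm([
  {"dx":0,"dy":0,"dz":0,"ax":0,"ay":0,"az":10.5},
  {"dx":0,"dy":0,"dz":0,"ax":0,"ay":0,"az":10.5},
  {"dx":0,"dy":0,"dz":0,"ax":0,"ay":0,"az":10.5},
  {"dx":0,"dy":0,"dz":0,"ax":0,"ay":0,"az":10.5},
  {"dx":0,"dy":0,"dz":0,"ax":0,"ay":0,"az":10.5},
])

```text
time_s: 5.68
tool_pos: [0.561, -0.0065, 0.1519]
eef_rot: [-0.001, 0.551, 0.834, -0.001]
ft_force: [0.5, -0.2, -0.9]
width: 0.0351
gripper_force: 25.9
```

>>> step_arm([
  {"dx":0,"dy":0,"dz":0,"ax":0,"ay":0,"az":1.5},
  {"dx":0,"dy":0,"dz":0,"ax":0,"ay":0,"az":0},
])

```text
time_s: 5.92
tool_pos: [0.5616, -0.0066, 0.1526]
eef_rot: [-0.001, 0.558, 0.83, -0.0]
ft_force: [0.2, 1.2, 0.3]
width: 0.0353
gripper_force: 25.9
```

```bash
python3 - <<'E'
from h import *
cal=optics.get_calibration("wrist"); s=env.state(); im=optics.grab_frame("wrist"); cv2.imwrite("pics/w4.png",im[:,:,::-1]); np.savez("w4.npz",K=cal["camera_matrix"],T=cal["T"])
print(s["time_s"],s["tool_pos"],s["ft_force"],s["width"])
w=mask(im,(10,40,120),(32,255,255))
for c in blobs(w,2000): print("wood",c[:,0].min(0),c[:,0].max(0),rect_on_plane(cal,c,.038))
go([.548+.038*.375,.028-.038*.927,.15],22)
E
```

```text
5.925 [ 0.56163124 -0.00658039  0.15263332] [0.19262177 1.16701129 0.32697236] 0.035264020482348016
wood [  0 121] [141 359] ((407.2843933105469, -150.731689453125), (147.5736846923828, 307.3446960449219), 7.619472503662109)
wood [197   0] [323 154] ((526.4056396484375, 90.65069580078125), (106.59416198730469, 126.61224365234375), 21.9495906829834)
shift mm [-0.8  0.3  2.8] dist 3
turn deg [-0.1 -0.   0.2]
```

View pics/w4.png

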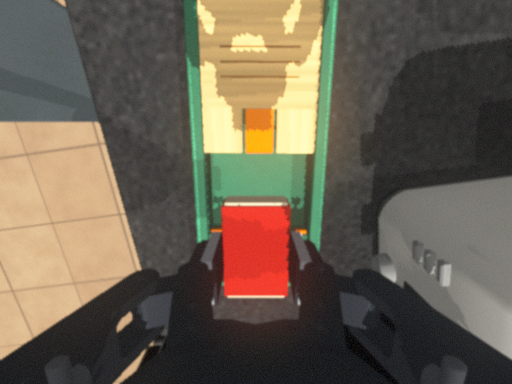

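The box hangs at (255,250) over the chamber. The lid's leading edge is at row 154 and the rails run at about columns 200 and 320.

```bash
python3 - <<'E'
from h import *
d=np.load("w4.npz"); cal={"camera_matrix":d["K"],"T":d["T"]}
o=np.array([.549,.027]); ex=np.array([.3746,-.9272]); ey=np.array([.9272,.3746])
def k(uv,z):
    p=ray(cal,uv,z)[:2]-o; return np.round([p@ex*1000,p@ey*1000],1)
print("lid lead",k((205,154),.038),k((315,154),.038))
im=cv2.imread("pics/w4.png")[:,:,::-1].copy()
g=mask(im,(60,80,60),(90,255,255))
for r in (30,60,90,180):
    c=np.flatnonzero(g[r,150:360])+150; i=np.flatnonzero(np.diff(c)>5)
    print(r,"outer",k((c[0],r),.043),k((c[-1],r),.043),"inner",[(k((c[j],r),.043)[1],k((c[j+1],r),.043)[1]) for j in i])
for uv in((225,204),(288,204),(290,296),(223,296)): print("box",k(uv,.1646))
E
```

```text
lid lead [ -3.9 -48.7] [-4.2 56.5]
30 outer [-107.   -59.5] [-107.4   65.5] inner [(np.float64(-50.3), np.float64(56.4))]
60 outer [-84.3 -60.2] [-84.7  65.7] inner [(np.float64(-50.7), np.float64(57.2))]
90 outer [-60.4 -60. ] [-60.7  65. ] inner [(np.float64(-50.3), np.float64(58.9))]
180 outer [ 20.5 -59.6] [20.1 65.6] inner [(np.float64(-48.0), np.float64(-42.2)), (np.float64(45.4), np.float64(56.0))]
box [  7.1 -16. ]
box [ 7.  16.2]
box [61.6 19.3]
box [ 61.7 -18.7]
```

>>> step_arm([
  {"dx":-0.002,"dy":0.002,"dz":0.045,"ax":0,"ay":0,"az":0},
  {"dx":0,"dy":0,"dz":0.045,"ax":0,"ay":0,"az":0},
  {"dx":0,"dy":0,"dz":0.03,"ax":0,"ay":0,"az":0},
  {"dx":0,"dy":0,"dz":0.012,"ax":0,"ay":0,"az":0},
  {"dx":0,"dy":0,"dz":0.0,"ax":0,"ay":0,"az":0},
])

```text
time_s: 6.6
tool_pos: [0.5644, -0.0077, 0.0211]
eef_rot: [-0.0, 0.559, 0.829, -0.0]
ft_force: [0.2, 0.7, -0.0]
width: 0.0348
gripper_force: 25.9
```

>>> step_arm([
  {"dx":0,"dy":0,"dz":0.004,"ax":0,"ay":0,"az":0},
  {"dx":0,"dy":0,"dz":0.002,"ax":0,"ay":0,"az":0},
  {"dx":0,"dy":0,"dz":0.0,"ax":0,"ay":0,"az":0},
])

```text
time_s: 6.98
tool_pos: [0.5649, -0.0077, 0.0158]
eef_rot: [0.0, 0.559, 0.829, 0.0]
ft_force: [-1.3, -0.5, -0.5]
width: 0.035
gripper_force: 25.9
```

>>> step_arm([
  {"dx":0,"dy":0,"dz":0.0025,"ax":0,"ay":0,"az":0},
  {"dx":0,"dy":0,"dz":0.0015,"ax":0,"ay":0,"az":0},
  {"dx":0,"dy":0,"dz":0.0,"ax":0,"ay":0,"az":0},
])

```text
time_s: 7.35
tool_pos: [0.5645, -0.0077, 0.0111]
eef_rot: [-0.0, 0.559, 0.829, -0.0]
ft_force: [-0.7, 0.6, 0.1]
width: 0.0353
gripper_force: 25.9
```

>>> step_arm([
  {"dx":0,"dy":0,"dz":0,"ax":0,"ay":0,"az":0},
  {"dx":0,"dy":0,"dz":0,"ax":0,"ay":0,"az":0},
  {"dx":0,"dy":0,"dz":0,"ax":0,"ay":0,"az":0},
], claw=105)

```text
time_s: 7.72
tool_pos: [0.5647, -0.0077, 0.0113]
eef_rot: [0.0, 0.56, 0.829, 0.0]
ft_force: [-0.3, -0.5, -0.6]
width: 0.0502
gripper_force: 0.0
```

>>> step_arm([
  {"dx":0,"dy":0,"dz":-0.01,"ax":0,"ay":0,"az":0},
  {"dx":0,"dy":0,"dz":-0.04,"ax":0,"ay":0,"az":0},
  {"dx":0,"dy":0,"dz":-0.05,"ax":0,"ay":0,"az":0},
  {"dx":0,"dy":0,"dz":-0.05,"ax":0,"ay":0,"az":0},
  {"dx":0,"dy":0,"dz":0,"ax":0,"ay":0,"az":0},
])

```text
time_s: 8.35
tool_pos: [0.567, -0.0079, 0.1659]
eef_rot: [0.003, 0.559, 0.829, 0.002]
ft_force: [-0.3, 0.3, -0.8]
width: 0.0506
gripper_force: 0.0
```

```bash
python3 - <<'E'
from h import *
cal=optics.get_calibration("wrist"); s=env.state(); im=optics.grab_frame("wrist"); cv2.imwrite("pics/w5.png",im[:,:,::-1])
print(s["time_s"],s["tool_pos"],s["ft_force"],s["width"])
red=mask(im,(0,120,60),(8,255,255))|mask(im,(172,120,60),(180,255,255))
for c in blobs(red,500): print(c[:,0].min(0),c[:,0].max(0),rect_on_plane(cal,c,.022))
b=np.array([.549,.027])-.144*np.array([.3746,-.9272])+.003*np.array([.9272,.3746]); print("bar back",b)
E
```

```text
8.35 [ 0.56701031 -0.00785108  0.16585699] [-0.29578881  0.33303365 -0.84308389] 0.05057841399408785
[236 161] [269 208] ((564.7266845703125, -6.527565002441406), (37.0307731628418, 52.99811553955078), 21.901517868041992)
bar back [0.4978392 0.1616406]
```

View pics/w5.png

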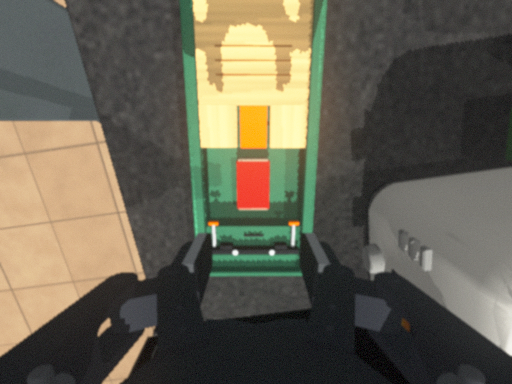

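The box lies flat in the chamber at about (253,184), measured at (0.565, -0.007). Next I shut the fingers and go behind the bar.

>>> step_arm([
  {"dx":0.053,"dy":0,"dz":0,"ax":0,"ay":0,"az":0},
  {"dx":0.053,"dy":0,"dz":0,"ax":0,"ay":0,"az":0},
  {"dx":0.053,"dy":0,"dz":0,"ax":0,"ay":0,"az":0},
  {"dx":0.053,"dy":0,"dz":0,"ax":0,"ay":0,"az":0},
  {"dx":0,"dy":0,"dz":0,"ax":0,"ay":0,"az":0},
], claw=255)

```text
time_s: 9.02
tool_pos: [0.4832, 0.1914, 0.1605]
eef_rot: [-0.001, 0.558, 0.83, -0.001]
ft_force: [0.7, -0.2, 0.4]
width: -0.0005
gripper_force: 0.0
```

```bash
python3 - <<'E'
from h import *
s=env.state(); print(s["tool_pos"],s["width"])
go([.4872,.1885,.044],22)
# bar in the top view
im=optics.grab_frame("top"); cal=optics.get_calibration("top")
print([np.round(proj(cal,[*(np.array([.549,.027])+x/1000*np.array([.3746,-.9272])),.058])).tolist() for x in(-142,-132)])
cv2.imwrite("pics/t6.png",cv2.resize(im[100:230,160:380],None,fx=3.6,fy=3.6)[:,:,::-1])
E
```

```text
[0.4832007  0.1914077  0.16046299] -0.00047309492097983387
shift mm [ -4.3   2.8 116.5] dist 117
turn deg [-0.1 -0.   0.2]
[[258.0, 183.0], [262.0, 182.0]]
```

View pics/t6.png

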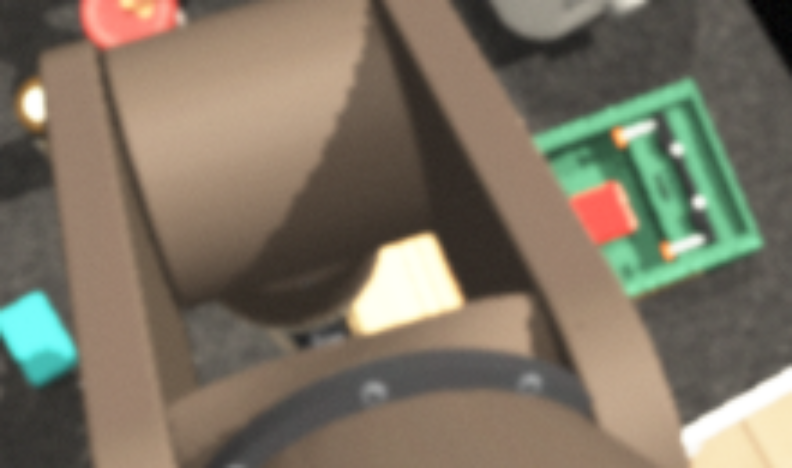

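The arm hides the bar from the top camera here, so I'll feel for it. I'm descending 35 mm behind its expected back face.

>>> step_arm([
  {"dx":0,"dy":0.0025,"dz":0.045,"ax":0,"ay":0,"az":0},
  {"dx":0,"dy":0,"dz":0.045,"ax":0,"ay":0,"az":0},
  {"dx":0,"dy":0,"dz":0.0265,"ax":0,"ay":0,"az":0},
  {"dx":0,"dy":0,"dz":0,"ax":0,"ay":0,"az":0},
])

```text
time_s: 9.57
tool_pos: [0.4865, 0.1883, 0.0428]
eef_rot: [-0.001, 0.56, 0.828, -0.002]
ft_force: [-0.8, -0.4, 0.0]
width: -0.0
gripper_force: 0.0
```

>>> step_arm([
  {"dx":-0.004,"dy":0,"dz":0,"ax":0,"ay":0,"az":0},
  {"dx":-0.004,"dy":0,"dz":0,"ax":0,"ay":0,"az":0},
  {"dx":-0.004,"dy":0,"dz":0,"ax":0,"ay":0,"az":0},
  {"dx":-0.004,"dy":0,"dz":0,"ax":0,"ay":0,"az":0},
  {"dx":0,"dy":0,"dz":0,"ax":0,"ay":0,"az":0},
])

```text
time_s: 10.2
tool_pos: [0.4939, 0.1748, 0.045]
eef_rot: [0.0, 0.56, 0.829, 0.0]
ft_force: [-0.2, -0.4, 0.1]
width: 0.0001
gripper_force: 0.0
```

```bash
cat >>h.py <<'E'
def push():
    s=env.state(); p=s["tool_pos"][:2]-np.array([.549,.027]); ex=np.array([.3746,-.9272]); ey=np.array([.9272,.3746]); f=s["ft_force"]
    print("t %.2f keeper x %.2f y %.2f z %.1f push %.2f side %.2f fz %.2f"%(s["time_s"],p@ex*1000,p@ey*1000,s["tool_pos"][2]*1000,-f[:2]@ex,f[:2]@ey,f[2]))
E
python3 - <<'E'
from h import *
push(); im=optics.grab_frame("wrist"); cv2.imwrite("pics/w7.png",im[:,:,::-1])
E
```

```text
t 10.20 keeper x -157.67 y 4.30 z 45.0 push -0.34 side -0.32 fz 0.14
```

View pics/w7.png

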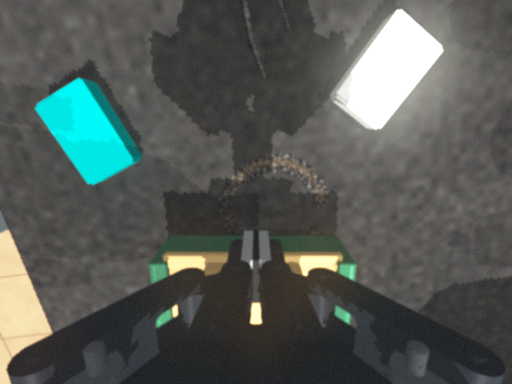

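The fingers are centred between the rails (columns 160 and 350, fingers at 257) just behind the bar. I push slowly from here.

>>> step_arm([
  {"dx":-0.003,"dy":0,"dz":0,"ax":0,"ay":0,"az":0},
  {"dx":-0.003,"dy":0,"dz":0,"ax":0,"ay":0,"az":0},
  {"dx":-0.003,"dy":0,"dz":0,"ax":0,"ay":0,"az":0},
  {"dx":-0.003,"dy":0,"dz":0,"ax":0,"ay":0,"az":0},
  {"dx":-0.003,"dy":0,"dz":0,"ax":0,"ay":0,"az":0},
])

```text
time_s: 10.88
tool_pos: [0.4994, 0.1609, 0.0448]
eef_rot: [-0.0, 0.56, 0.829, -0.0]
ft_force: [-0.0, 1.6, 0.2]
width: 0.0001
gripper_force: 0.4
```

>>> step_arm([
  {"dx":-0.003,"dy":0,"dz":0,"ax":0,"ay":0,"az":0},
  {"dx":-0.003,"dy":0,"dz":0,"ax":0,"ay":0,"az":0},
  {"dx":-0.003,"dy":0,"dz":0,"ax":0,"ay":0,"az":0},
  {"dx":-0.003,"dy":0,"dz":0,"ax":0,"ay":0,"az":0},
  {"dx":-0.003,"dy":0,"dz":0,"ax":0,"ay":0,"az":0},
])

```text
time_s: 11.5
tool_pos: [0.505, 0.147, 0.0448]
eef_rot: [0.0, 0.56, 0.829, 0.0]
ft_force: [0.1, 1.0, -0.3]
width: 0.0
gripper_force: 0.2
```

```bash
python3 - <<'E'
from h import *
push()
E
```

```text
t 11.50 keeper x -127.75 y 4.16 z 44.8 push 0.90 side 0.46 fz -0.35
```

>>> step_arm([
  {"dx":-0.004,"dy":0,"dz":0,"ax":0,"ay":0,"az":0},
  {"dx":-0.004,"dy":0,"dz":0,"ax":0,"ay":0,"az":0},
  {"dx":-0.004,"dy":0,"dz":0,"ax":0,"ay":0,"az":0},
  {"dx":-0.004,"dy":0,"dz":0,"ax":0,"ay":0,"az":0},
  {"dx":-0.004,"dy":0,"dz":0,"ax":0,"ay":0,"az":0},
])

```text
time_s: 12.12
tool_pos: [0.5125, 0.1284, 0.0448]
eef_rot: [-0.0, 0.56, 0.829, -0.0]
ft_force: [0.2, 1.3, -0.6]
width: -0.0001
gripper_force: 0.2
```

>>> step_arm([
  {"dx":-0.003,"dy":0,"dz":0,"ax":0,"ay":0,"az":0},
  {"dx":-0.003,"dy":0,"dz":0,"ax":0,"ay":0,"az":0},
  {"dx":-0.003,"dy":0,"dz":0,"ax":0,"ay":0,"az":0},
  {"dx":-0.003,"dy":0,"dz":0,"ax":0,"ay":0,"az":0},
  {"dx":-0.003,"dy":0,"dz":0,"ax":0,"ay":0,"az":0},
])

```text
time_s: 12.75
tool_pos: [0.518, 0.1146, 0.0448]
eef_rot: [-0.0, 0.56, 0.829, -0.0]
ft_force: [0.4, 0.8, -0.6]
width: -0.0001
gripper_force: 0.3
```

```bash
python3 - <<'E'
from h import *
push()
im=optics.grab_frame("side"); cv2.imwrite("pics/s8.png",cv2.resize(im[150:280,200:380],None,fx=4,fy=4)[:,:,::-1])
E
```

```text
t 12.75 keeper x -92.78 y 4.09 z 44.8 push 0.65 side 0.66 fz -0.58
```

View pics/s8.png

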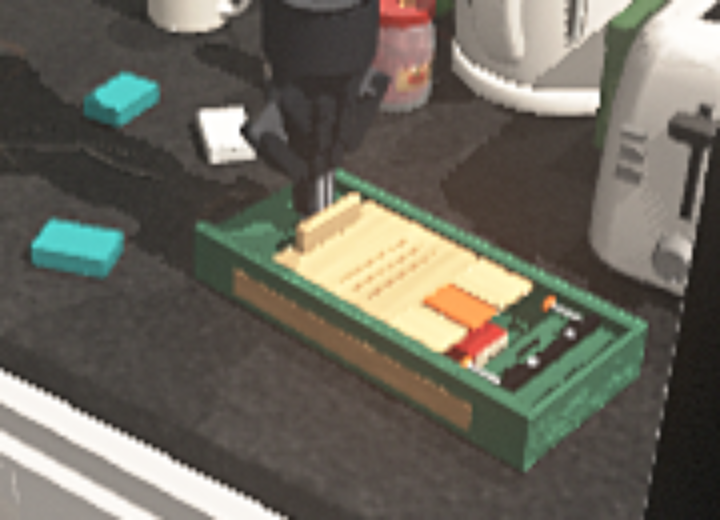

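The lid slides straight in its rails with the red box below it; the plungers are at about (548,302) and (465,355). From here I use smaller steps and watch for the plungers.

>>> step_arm([
  {"dx":-0.002,"dy":0,"dz":0,"ax":0,"ay":0,"az":0},
  {"dx":-0.002,"dy":0,"dz":0,"ax":0,"ay":0,"az":0},
  {"dx":-0.002,"dy":0,"dz":0,"ax":0,"ay":0,"az":0},
  {"dx":-0.002,"dy":0,"dz":0,"ax":0,"ay":0,"az":0},
  {"dx":-0.002,"dy":0,"dz":0,"ax":0,"ay":0,"az":0},
])

```text
time_s: 13.42
tool_pos: [0.5218, 0.1053, 0.0448]
eef_rot: [0.0, 0.56, 0.829, 0.0]
ft_force: [0.1, 0.9, 0.6]
width: -0.0
gripper_force: 0.5
```

>>> step_arm([
  {"dx":-0.001,"dy":0,"dz":0,"ax":0,"ay":0,"az":0},
  {"dx":-0.001,"dy":0,"dz":0,"ax":0,"ay":0,"az":0},
  {"dx":-0.001,"dy":0,"dz":0,"ax":0,"ay":0,"az":0},
])

```text
time_s: 13.8
tool_pos: [0.5229, 0.1026, 0.0448]
eef_rot: [0.0, 0.56, 0.829, 0.0]
ft_force: [-0.7, 0.9, 0.4]
width: -0.0002
gripper_force: 0.5
```

>>> step_arm([
  {"dx":-0.001,"dy":0,"dz":0,"ax":0,"ay":0,"az":0},
  {"dx":-0.001,"dy":0,"dz":0,"ax":0,"ay":0,"az":0},
  {"dx":-0.001,"dy":0,"dz":0,"ax":0,"ay":0,"az":0},
])

```text
time_s: 14.18
tool_pos: [0.524, 0.0998, 0.0448]
eef_rot: [-0.0, 0.56, 0.829, -0.0]
ft_force: [-0.5, 1.0, 1.0]
width: 0.0
gripper_force: 0.5
```

>>> step_arm([
  {"dx":-0.001,"dy":0,"dz":0,"ax":0,"ay":0,"az":0},
  {"dx":-0.001,"dy":0,"dz":0,"ax":0,"ay":0,"az":0},
  {"dx":-0.001,"dy":0,"dz":0,"ax":0,"ay":0,"az":0},
])

```text
time_s: 14.55
tool_pos: [0.525, 0.0972, 0.0448]
eef_rot: [-0.0, 0.56, 0.829, 0.0]
ft_force: [-1.4, 4.5, 1.5]
width: -0.0002
gripper_force: 2.0
```

The plungers met the lid at tool keeper x of about -75 mm, so I expect the click near -52 mm.

>>> step_arm([
  {"dx":-0.0015,"dy":0,"dz":0,"ax":0,"ay":0,"az":0},
  {"dx":-0.0015,"dy":0,"dz":0,"ax":0,"ay":0,"az":0},
  {"dx":-0.0015,"dy":0,"dz":0,"ax":0,"ay":0,"az":0},
  {"dx":-0.0015,"dy":0,"dz":0,"ax":0,"ay":0,"az":0},
  {"dx":-0.0015,"dy":0,"dz":0,"ax":0,"ay":0,"az":0},
])

```text
time_s: 15.18
tool_pos: [0.5279, 0.0901, 0.0448]
eef_rot: [-0.0, 0.56, 0.829, -0.0]
ft_force: [-1.3, 5.7, 2.5]
width: 0.0001
gripper_force: 2.7
```

>>> step_arm([
  {"dx":-0.001,"dy":0,"dz":0,"ax":0,"ay":0,"az":0},
  {"dx":-0.001,"dy":0,"dz":0,"ax":0,"ay":0,"az":0},
  {"dx":-0.001,"dy":0,"dz":0,"ax":0,"ay":0,"az":0},
  {"dx":-0.001,"dy":0,"dz":0,"ax":0,"ay":0,"az":0},
  {"dx":-0.001,"dy":0,"dz":0,"ax":0,"ay":0,"az":0},
])

```text
time_s: 15.8
tool_pos: [0.5297, 0.0855, 0.0448]
eef_rot: [-0.0, 0.56, 0.829, 0.0]
ft_force: [-2.3, 6.5, 3.1]
width: -0.0003
gripper_force: 3.1
```

```bash
python3 -c "
from h import *
push()"
```

```text
t 15.80 keeper x -61.48 y 4.07 z 44.8 push 6.91 side 0.31 fz 3.06
```

>>> step_arm([
  {"dx":-0.001,"dy":0,"dz":0,"ax":0,"ay":0,"az":0},
  {"dx":-0.001,"dy":0,"dz":0,"ax":0,"ay":0,"az":0},
  {"dx":-0.001,"dy":0,"dz":0,"ax":0,"ay":0,"az":0},
])

```text
time_s: 16.18
tool_pos: [0.5308, 0.0828, 0.0448]
eef_rot: [-0.0, 0.56, 0.829, -0.0]
ft_force: [-2.5, 8.0, 1.6]
width: -0.0002
gripper_force: 3.9
```

>>> step_arm([
  {"dx":-0.0005,"dy":0,"dz":0,"ax":0,"ay":0,"az":0},
  {"dx":-0.0005,"dy":0,"dz":0,"ax":0,"ay":0,"az":0},
  {"dx":-0.0005,"dy":0,"dz":0,"ax":0,"ay":0,"az":0},
])

```text
time_s: 16.55
tool_pos: [0.5312, 0.0816, 0.0448]
eef_rot: [-0.0, 0.56, 0.829, -0.0]
ft_force: [-3.8, 9.3, 3.1]
width: 0.0
gripper_force: 5.3
```

Push is now about 10 N, so the tongue is starting to climb. I go on with one small step per call.

>>> step_arm([
  {"dx":-0.0005,"dy":0,"dz":0,"ax":0,"ay":0,"az":0},
  {"dx":-0.0005,"dy":0,"dz":0,"ax":0,"ay":0,"az":0},
])

```text
time_s: 16.8
tool_pos: [0.5314, 0.0808, 0.0448]
eef_rot: [-0.0, 0.56, 0.829, -0.0]
ft_force: [-4.4, 11.8, 2.8]
width: 0.0002
gripper_force: 6.4
```

>>> step_arm([
  {"dx":-0.0005,"dy":0,"dz":0,"ax":0,"ay":0,"az":0},
])

```text
time_s: 16.92
tool_pos: [0.5316, 0.0804, 0.0448]
eef_rot: [-0.0, 0.56, 0.829, -0.0]
ft_force: [-4.7, 14.4, 4.4]
width: 0.0002
gripper_force: 7.1
```

>>> step_arm([
  {"dx":-0.0005,"dy":0,"dz":0,"ax":0,"ay":0,"az":0},
])

```text
time_s: 17.05
tool_pos: [0.5317, 0.08, 0.0448]
eef_rot: [-0.001, 0.56, 0.829, -0.0]
ft_force: [-4.0, 13.7, 4.0]
width: -0.0
gripper_force: 7.4
```

>>> step_arm([
  {"dx":-0.0005,"dy":0,"dz":0,"ax":0,"ay":0,"az":0},
])

```text
time_s: 17.18
tool_pos: [0.5318, 0.0796, 0.0448]
eef_rot: [-0.001, 0.56, 0.829, -0.0]
ft_force: [-5.7, 14.7, 4.4]
width: 0.0002
gripper_force: 7.7
```

>>> step_arm([
  {"dx":-0.0005,"dy":0,"dz":0,"ax":0,"ay":0,"az":0},
])

```text
time_s: 17.3
tool_pos: [0.5319, 0.0792, 0.0448]
eef_rot: [-0.001, 0.56, 0.829, -0.0]
ft_force: [-5.7, 17.7, 4.7]
width: 0.0002
gripper_force: 9.2
```

>>> step_arm([
  {"dx":-0.0005,"dy":0,"dz":0,"ax":0,"ay":0,"az":0},
])

```text
time_s: 17.42
tool_pos: [0.5323, 0.0786, 0.0448]
eef_rot: [-0.0, 0.56, 0.829, -0.0]
ft_force: [-3.6, 8.7, 3.4]
width: 0.0001
gripper_force: 5.0
```

The push fell from about 18.5 to 9.4 N, which looks like the click. One more small step should confirm it.

>>> step_arm([
  {"dx":-0.0005,"dy":0,"dz":0,"ax":0,"ay":0,"az":0},
])

```text
time_s: 17.55
tool_pos: [0.5326, 0.0779, 0.0448]
eef_rot: [-0.0, 0.56, 0.829, -0.0]
ft_force: [-2.9, 8.0, 3.7]
width: -0.0001
gripper_force: 4.2
```

>>> step_arm([
  {"dx":-0.0005,"dy":0,"dz":0,"ax":0,"ay":0,"az":0},
])

```text
time_s: 17.68
tool_pos: [0.5328, 0.0775, 0.0448]
eef_rot: [-0.0, 0.56, 0.829, -0.0]
ft_force: [-4.3, 10.0, 3.0]
width: -0.0
gripper_force: 5.1
```

>>> step_arm([
  {"dx":0.002,"dy":0,"dz":0,"ax":0,"ay":0,"az":0},
  {"dx":0.003,"dy":0,"dz":0,"ax":0,"ay":0,"az":0},
  {"dx":0.01,"dy":0,"dz":0,"ax":0,"ay":0,"az":0},
  {"dx":0.02,"dy":0,"dz":0,"ax":0,"ay":0,"az":0},
  {"dx":0,"dy":0,"dz":0,"ax":0,"ay":0,"az":0},
])

```text
time_s: 18.3
tool_pos: [0.5191, 0.1112, 0.0448]
eef_rot: [-0.0, 0.559, 0.829, -0.0]
ft_force: [-0.6, -0.6, 1.2]
width: 0.0
gripper_force: 0.0
```

>>> step_arm([
  {"dx":0,"dy":0,"dz":-0.05,"ax":0,"ay":0,"az":0},
  {"dx":0,"dy":0,"dz":-0.05,"ax":0,"ay":0,"az":0},
  {"dx":0,"dy":0,"dz":-0.05,"ax":0,"ay":0,"az":0},
  {"dx":-0.05,"dy":0,"dz":0,"ax":0,"ay":0,"az":0},
  {"dx":-0.05,"dy":0,"dz":0,"ax":0,"ay":0,"az":0},
])

```text
time_s: 18.92
tool_pos: [0.5582, 0.0164, 0.1959]
eef_rot: [0.001, 0.559, 0.829, 0.001]
ft_force: [0.6, 1.0, -0.6]
width: -0.0001
gripper_force: 0.0
```

>>> step_arm([
  {"dx":-0.05,"dy":0,"dz":0,"ax":0,"ay":0,"az":0},
  {"dx":0,"dy":0,"dz":0,"ax":0,"ay":0,"az":0},
])

```text
time_s: 19.18
tool_pos: [0.5772, -0.0321, 0.1948]
eef_rot: [0.001, 0.561, 0.828, 0.0]
ft_force: [-0.6, 1.3, -0.4]
width: 0.0
gripper_force: 0.0
```

```bash
python3 - <<'E'
from h import *
push(); a=optics.grab_frame("wrist"); b=optics.grab_frame("side")
cv2.imwrite("pics/f9.png",cv2.resize(np.hstack([a[:330,100:420],cv2.resize(b[150:280,215:375],(406,330))]),None,fx=1.1,fy=1.1)[:,:,::-1])
E
```

```text
t 19.18 keeper x 65.40 y 4.02 z 194.8 push 1.46 side -0.04 fz -0.35
```

View pics/f9.png

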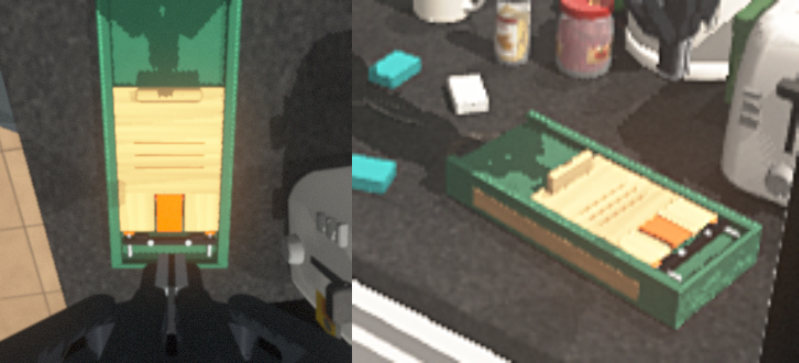

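The lid lies against the black catch with the plungers pressed in, and it has stayed shut with nothing touching it. I check the trailing edge in numbers and hand in.

```bash
python3 - <<'E'
from h import *
cal=optics.get_calibration("wrist"); a=optics.grab_frame("wrist"); push()
w=mask(a,(10,40,120),(32,255,255)); w[:,:180]=0; w[:,330:]=0
for c in blobs(w,2000):
    P=[ray(cal,p,.038)[:2]-[.549,.027] for p in c[:,0]]; x=np.array(P)@[.3746,-.9272]*1000
    print("lid x from %.1f to %.1f"%(x.min(),x.max()))
    if -58<x.min()<-38 and 88<x.max()<108: env.sign_off(); print("handed in")
E
```

```text
t 19.32 keeper x 61.90 y 3.72 z 194.6 push 0.06 side 0.34 fz 0.15
lid x from -46.7 to 101.9
the job is handed in; nothing more can be done
handed in
```

The job is handed in: the red match box lies flat in the keeper's chamber, and the lid clicked (the push fell from about 18.5 to 9.4 N) and stayed shut with nothing touching it; I went near neither the jars nor the tin.

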